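# Comb the stirring rods into the drying tray's grooves

### The job

Three blue stirring rods lie slanted across the ridges of the grooved drying tray. Take the orange rake by its stem from its rest, comb through the tray until every rod lies flat down in a groove, parallel to the ridges, then set the rake back on the two rails of its rest, standing level, and let go. Move the rods only with the rake, never with the hand, do not bear down hard on them, and leave the other things on the bench where they are.

Things in the scene. Friction and masses are not known exactly. Their poses are not given: they have to be found in the camera images.
- tray: Fixed drying tray, 190 (x) by 236 (y) mm, white walls, dark ridges and grooves along its x. Origin: centre of its underside, on the bench; z up. Floor 4 mm, wall tops 30 mm above the origin; inside 180 by 216 mm. Side walls (y = +-113 mm) 10 mm thick with flat tops, end walls 5 mm. Turned up to 0.3 rad from the robot's x. Tray and rest stand side by side, either on the left.
- rake: Loose upright orange rake, 140 g, alike either way round. Origin: centre, level with the underside of its skids; y along the head, z up. Head bar 14 (x) by 236 (y) mm, 4 to 16 mm above the origin. Two black skids at y = +-113 mm, 40 (x) by 12 (y) by 8 mm. Starts standing with its skids on the rest's rails, axes along the rest's within 0.05 rad.
- rest: Fixed rake rest: grey base plate 80 (x) by 250 (y) mm with two black flat-topped rails at y = +-113 mm, each 70 (x) by 24 (y) mm, tops 40 mm above the origin. Origin: centre of its underside, on the bench; z up. Turned up to 0.3 rad.
- rod_a: Blue square PTFE-coated (slippery) stirring rod, 150 mm long, 9 by 9 mm, 22 g, along its own x; it slides rather than rolls. Origin: mid length, on its axis. Starts across the ridges, axis 14.5 mm above the tray's origin, turned 0.36 to 0.48 rad from the grooves; down in a groove its axis is 8.5 mm above the tray's origin. No rods touch at the start.
- rod_b: As rod_a, slanting the same way, next to it across the ridges. Rods that hang on a ridge's edge after a stroke drop in when the tines, near the end of the stroke, sway 5 mm to each side.
- rod_c: As rod_a, slanting the other way.
- well_plate: Bystander: pale well plate with rows of pink wells, 86 by 128 by 14 mm. Origin: centre of its underside.
- medium: Bystander: pink medium bottle, 60 mm thick, 130 mm high. Origin: centre of its underside.
- jar: Bystander: jar with blue cap, 50 mm thick, 60 mm high. Origin: centre of its underside.
- petri: Bystander: closed Petri dish, 60 mm across, 15 mm high. Origin: centre of its underside.
- tip_box: Bystander: blue box of pipette tips, 75 by 115 by 55 mm. Origin: centre of its underside.
- objective: Bystander: black microscope objective standing on end, 35 mm thick, 45 mm high. Origin: centre of its underside.
- tray_ridges (a point): Middle of the tray at ridge-crest height, 10 mm above its origin, axes as the tray's. Eight round-topped ridges, 3 mm wide, 6 mm above the floor, run the whole inner length along x at y = +-12, +-36, +-60, +-84 mm, parting the floor into 9 grooves 24 mm apart.
- rake_stem (a point): Centre of the top of the rake's stem, 90 mm above its origin. The stem is square, 22 by 22 mm, sides along the rake's x and y, from 16 to 90 mm above the origin: grip it here.
- rake_tines (a point): Mid point of the line of tine tips, 16.5 mm below the rake's origin. Eight steel tines, 4 mm thick, round tips, at y = +-12, +-36, +-60, +-84 mm, as the ridges. With the skids on the tray's side walls the tips pass 3.5 mm over the crests and catch rods lying across. Comb from mid tray out to each end: a tine pushing beyond a rod's middle straightens it, one behind it turns it crosswise.
Things that resemble listed ones, but are neither listed nor needed, are in the scene too. There is more than one size of the rake; the one meant has the size given above.

How it is judged:
By the outcome, as a careful person would: the job done as asked, in the order asked, and still so for the second after the job is handed in, with the robot touching nothing.
It also fails if it takes over 72 s, if anything falls off the work surface, if the arm or the gripper's body presses on something with over 40 N, if the wrist force passes 120 N, or if a joint passes its speed limit or range.

### The arm

A 7-joint arm with a two-finger parallel gripper is mounted at the origin on the work surface. World frame = base frame: x ahead of the robot, y to its left, z up, the work surface at z = 0. Lengths are in m, angles in rad, forces in N, time in s.
With the tool pointing down it reaches from about 0.425 to 0.95 m from the base axis. Payload 4.7 kg.
Tool frame: the origin (TCP) lies at the very end of the fingers, on their centre line; the grasp point (between the pads) lies r.grip_depth behind it (r.grip_depth is the distance from the TCP to the grasp point, in m); z points along the fingers, y is the line along which they close (so a half turn about z gives the same grasp; the last joint's range is limited). The gripper opens to 87 mm and grips with 3 to 60 N. Pads are 19 mm wide; open, the fingers measure 117 mm over their backs; the gripper's body (75 mm by 190 mm) begins 51 mm behind the grasp point.
Start: joints at [1.265, 0.469, -0.049, 1.532, 0.024, 1.141, -0.082], TCP at [0.185, -0.649, 0.223] pointing down, gripper open.
Joint ranges: [-2.59, 2.59], [-0.33, 1.99], [-1.39, 1.29], [0.1, 2.45], [-1.04, 4.18], [0.21, 1.99], [-2.66, 2.66]. Speed limits (rad/s): [2.57, 2.57, 3.14, 3.14, 3.14, 3.14, 3.14].

### API

Orientations are given as a rotation vector (axis times angle).
In Python, from rig import r gives the robot as it stands.
- The arm moves only by the tool move_arm, never from a script. Its arguments are lists of equal length, an entry for each row: "delta_pos": the shift along the world's x, y, z in units of 25 mm (1.0 is 25 mm), a list of three; "twist": the turn, a rotation vector about the world's x, y, z in units of 5 degrees (1.0 is 5 degrees), a list of three; "gripper": the opening, from 0 (shut) to 1 (fully open). In form: {"delta_pos": [[tx, ty, tz], ...], "twist": [[ax, ay, az], ...], "gripper": [gripper, ...]}. A call has 1 to 20 rows; each row is the pose to reach, as a shift and turn from the pose commanded when the call began; what a row does not reach only later rows make up. A row lasts 1/12 s, in which the tool goes at most 41.7 mm and 7.16 degrees, less where a joint would pass 70% of its speed; a pose out of reach is approached as far as the arm can. A call with a gripper value outside its range is refused whole. The fingers move at their own pace and stop on an object; the grip force is fixed at half the most. Time passes only in rows, so rows that repeat a pose let the fingers close. It gives the time, the measured TCP pose, the force, the opening and the grip force at its end, in the units of the state.
- r.observe(): the state, without advancing time (a new reading comes with each control period).
- r.grab_frame(name): name is "scene" or "top"; returns a dict with "image" (384x512x3 uint8, blue, green, red), "fx", "fy", "cx", "cy" (pixels), "dist" ([k1, k2, p1, p2, k3] as OpenCV has them; the pictures are not rectified), "T" (4x4, takes a point from camera to world coordinates). Camera axes: x right, y down, z forward; pixel columns grow to the right and rows downward; lengths in m; the calibration is good to about 2 mm. A picture is of the moment at which its call begins. There is no depth.
- r.close_job(): hands the job in; it is judged then, once.
The state is a dict: "time": time; "joint_pos": joint angles; "qvel": joint speeds; "joint_torque": joint torques, N m; "tcp_pos": TCP position; "eef_rot": TCP orientation; "contact_force": force on the tool from outside, world axes, zero at the start; "torque": the same for the moment, N m; "gripper_width": finger opening in m; "gripper_force": force on a finger pad.
Only numpy, scipy, OpenCV 4.12 (cv2) and the standard library are available. Lean on these libraries where they do the work, as an engineer would, in place of code of your own. Each camera call takes 0.05 s, during which the arm holds its last target. There are 200 camera calls.

## Working session

There is one attempt and no reset: what is moved stays moved. The work goes in short steps, Python scripts to look and compute and a tool call to move; the robot and the scene stay as the last step left them, time stands still between calls to the robot, and variables do not carry over. Pictures are saved under pics/ and viewed, at most 10 in all, crops included, and the job is handed in when it is done.

Besides the shell and the picture viewer there is one more tool, called after "Request:" by a JSON object that holds its "op" and its "data", one argument or row to a line. move_arm: Moves the arm, as the interface text tells. Its arguments: {"type":"object","properties":{"delta_pos":{"type":"array"},"twist":{"type":"array"},"gripper":{"type":"array"}},"required":["delta_pos","twist","gripper"]}

```bash
ls; mkdir -p pics; python3 - <<'E'
from rig import r
import cv2,numpy as np
for n in("scene","top"):
    f=r.grab_frame(n); cv2.imwrite(f"pics/{n}0.png",f["image"]); 
    print(n,f["fx"],f["fy"],f["cx"],f["cy"],f["dist"]);print(np.round(f["T"],4).tolist())
s=r.observe();print(s,r.grip_depth)
E
```

```text
pics
scene 462.70759192143305 462.70759192143305 251.6868947215001 196.32121864693613 [0.02654479 0.         0.         0.         0.        ]
[[0.7928, 0.3209, -0.5181, 1.2807], [0.6093, -0.4347, 0.6632, -0.8676], [-0.0124, -0.8415, -0.5402, 0.8643], [0.0, 0.0, 0.0, 1.0]]
top 349.3615030080716 349.3615030080716 250.23102502713925 192.24558425480058 [-0.10708682  0.          0.          0.          0.        ]
[[0.0201, -0.996, 0.0868, 0.4239], [-0.9997, -0.0191, 0.0119, 0.0411], [-0.0102, -0.087, -0.9962, 1.3649], [0.0, 0.0, 0.0, 1.0]]
{'time': 0.1, 'joint_pos': array([ 1.26510611,  0.46939707, -0.04857983,  1.53359574,  0.02410886,
        1.14100062, -0.08230225]), 'qvel': array([-1.78184827e-03, -1.07422835e-03, -1.80769153e-04, -3.61413707e-03,
       -2.12529096e-03,  1.14443325e-04,  4.96949746e-05]), 'joint_torque': array([ 5.41074987e-04, -5.09172535e+01, -8.13515321e-02, -2.36830044e+01,
       -6.14796742e-02,  3.44422844e-02,  3.95630195e-05]), 'tcp_pos': array([ 0.18430702, -0.64877695,  0.22157086]), 'eef_rot': array([-3.10978309e+00, -4.33175327e-01,  5.15144490e-04]), 'contact_force': array([ 0.75089949,  0.87922541, -0.34436292]), 'torque': array([ 0.01987172,  0.01049682, -0.0390291 ]), 'gripper_force': 0.0, 'gripper_width': 0.08733887325996298} 0.0187
```

View pics/scene0.png

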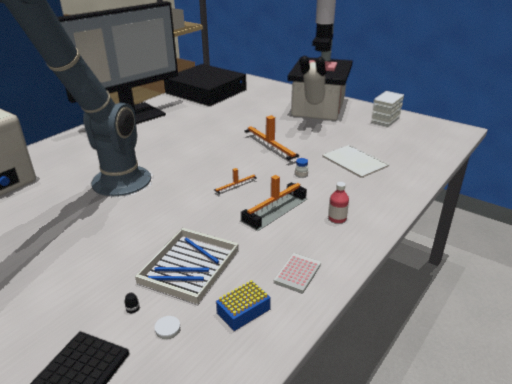

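View pics/top0.png

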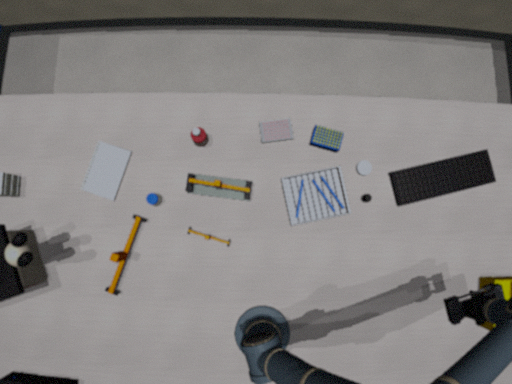

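The top view has three orange rakes: a large one at (125,255), a small one at (209,237), and one on the grey rest at (219,186). In the scene view they are at (270,140), (236,182) and (275,200). The one on the rest fits: its head looks about as long as the tray is wide (236 mm), and it stands on rails. I'll confirm this in one enlarged crop.

```bash
cat > h.py <<'E'
from rig import r
import cv2,numpy as np
def ray(f,p):
    K=np.array([[f["fx"],0,f["cx"]],[0,f["fy"],f["cy"]],[0,0,1]])
    q=cv2.undistortPoints(np.array(p,float).reshape(-1,1,2),K,np.array(f["dist"],float)).reshape(-1,2)
    T=np.array(f["T"]);d=np.c_[q,np.ones(len(q))]@T[:3,:3].T
    return T[:3,3],d
def onz(f,p,z):
    o,d=ray(f,p); return o+d*((z-o[2])/d[:,2])[:,None]
def tri(f1,p1,f2,p2):
    o1,d1=ray(f1,p1);o2,d2=ray(f2,p2);A=np.c_[d1[0],-d2[0]]
    t=np.linalg.lstsq(A,o2-o1,rcond=None)[0];a=o1+t[0]*d1[0];b=o2+t[1]*d2[0]
    return (a+b)/2,np.linalg.norm(a-b)
def proj(f,P):
    T=np.linalg.inv(np.array(f["T"]));K=np.array([[f["fx"],0,f["cx"]],[0,f["fy"],f["cy"]],[0,0,1]])
    return cv2.projectPoints(np.array(P,float).reshape(-1,1,3),cv2.Rodrigues(T[:3,:3])[0],T[:3,3],K,np.array(f["dist"],float))[0].reshape(-1,2)
E
python3 - <<'E'
from h import *
s=r.grab_frame("scene");t=r.grab_frame("top")
def crop(f,x,y,w,h,k=1):
    return cv2.resize(f["image"][y:y+h,x:x+w],(400,300),interpolation=cv2.INTER_CUBIC)
m=np.vstack([np.hstack([crop(s,235,165,80,60),crop(s,130,225,112,84)]),np.hstack([crop(t,180,155,80,60),crop(t,275,160,80,60)])])
cv2.imwrite("pics/m1.png",m)
for n,f in(("scene",s),("top",t)):
    hsv=cv2.cvtColor(f["image"],cv2.COLOR_BGR2HSV)
    for c,lo,hi in(("orange",(3,150,90),(25,255,255)),("blue",(100,130,50),(128,255,255))):
        k=cv2.inRange(hsv,lo,hi);cs=cv2.findContours(k,0,2)[0]
        for q in cs:
            if cv2.contourArea(q)>15:
                R=cv2.minAreaRect(q);print(n,c,cv2.contourArea(q),np.round(cv2.boxPoints(R),1).tolist())
E
```

```text
scene orange 305.5 [[238.3000030517578, 195.10000610351562], [289.20001220703125, 167.10000610351562], [299.70001220703125, 186.3000030517578], [248.8000030517578, 214.3000030517578]]
scene orange 65.0 [[211.3000030517578, 177.8000030517578], [249.0, 163.1999969482422], [254.0, 176.0], [216.3000030517578, 190.6999969482422]]
scene orange 302.0 [[248.10000610351562, 127.5], [271.1000061035156, 113.80000305175781], [295.20001220703125, 154.3000030517578], [272.20001220703125, 168.0]]
scene blue 664.5 [[216.39999389648438, 300.1000061035156], [268.8999938964844, 295.8999938964844], [271.29998779296875, 326.1000061035156], [218.8000030517578, 330.29998779296875]]
scene blue 128.0 [[148.0, 276.0], [202.0, 276.0], [202.0, 280.0], [148.0, 280.0]]
scene blue 132.5 [[155.0, 267.0], [208.0, 267.0], [208.0, 271.0], [155.0, 271.0]]
scene blue 88.5 [[184.3000030517578, 240.0], [186.60000610351562, 236.6999969482422], [218.6999969482422, 259.6000061035156], [216.3000030517578, 262.8999938964844]]
scene blue 63.5 [[-0.0, 176.0], [9.0, 176.0], [9.0, 185.0], [0.0, 185.0]]
scene blue 56.0 [[296.0, 158
[... 1237 characters left out ...]
8438, 217.3000030517578], [128.8000030517578, 253.60000610351562]]
top orange 158.5 [[187.6999969482422, 181.60000610351562], [188.8000030517578, 175.3000030517578], [249.89999389648438, 185.5], [248.89999389648438, 191.8000030517578]]
top blue 74.5 [[147.0, 194.0], [157.0, 194.0], [157.0, 203.0], [147.0, 203.0]]
top blue 15.5 [[312.1000061035156, 181.60000610351562], [313.70001220703125, 180.5], [334.0, 209.3000030517578], [332.3999938964844, 210.39999389648438]]
top blue 18.0 [[321.29998779296875, 178.5], [323.0, 177.3000030517578], [343.1000061035156, 206.1999969482422], [341.3999938964844, 207.39999389648438]]
top blue 48.0 [[305.0, 137.0], [315.0, 127.0], [337.5, 149.5], [327.5, 159.5]]
```

View pics/m1.png

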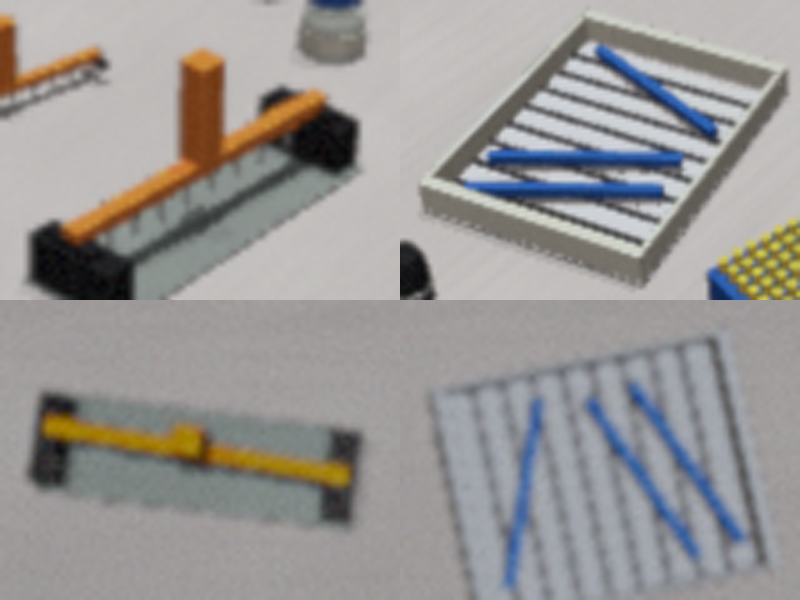

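The crops confirm it: the medium rake spans both rails of the rest, with its stem top at scene (275.6,176.6) and top (218,182.4). The rods cross the tray's ridges. Now I'll measure.

```bash
python3 - <<'E'
from h import *
s=r.grab_frame("scene");t=r.grab_frame("top")
np.set_printoptions(precision=4,suppress=True)
print("stem",tri(s,[275.6,176.6],t,[218,182.4]))
for a,b in(([183.2,228.4],[275+722-400>0 and 275+722/5-80,160+35/5]),):pass
# tray rim corners, top crop scale 5 (x-400)/5+275,(y-300)/5+160
def tc(x,y):return [(x-400)/5+275,(y-300)/5+160]
def sc(x,y):return [(x-400)/3.571+130,y/3.571+225]
for n,a,b in(("far-left(+x,-y?)",sc(422,187),None),):pass
print("scene corners z.03");P=onz(s,[sc(589,13),sc(788,70),sc(640,255),sc(422,187)],.03);print(P,P.mean(0))
print("top corners");P=onz(t,[tc(432,392),tc(726,334),tc(770,565)],.03);print(P,(P[0]+P[2])/2)
for n,f in(("scene",s),("top",t)):
    hsv=cv2.cvtColor(f["image"],cv2.COLOR_BGR2HSV)
    # bar: orange pixels within rake zone
    k=cv2.inRange(hsv,(3,130,70),(28,255,255))
    b=np.zeros_like(k);
    if n=="scene":b[165:230,235:315]=k[165:230,235:315]
    else:b[165:205,180:260]=k[165:205,180:260]
    ys,xs=np.nonzero(b);W=onz(f,np.c_[xs,ys],.054)
    c0=np.median(W,0);W=W[:,:2]
    # bar endpoints by extremes along the dominant direction
    _,_,V=np.linalg.svd(W-W.mean(0));u=V[0]*np.sign(V[0][1]);
    d=(W-W.mean(0))@u;e=(W-W.mean(0))@np.array([-u[1],u[0]])
    for it in range(8):
        m=(abs(d)>.025)&(abs(e-np.median(e[abs(d)>.025]))<.012)
        l=cv2.fitLine(W[m].astype(np.float32),cv2.DIST_L2,0,.01,.01).ravel();
        u=l[:2]*np.sign(l[1]);d=(W-l[2:])@u;e=(W-l[2:])@np.array([-u[1],u[0]])
    m=abs(e)<.012
    print(n,"bar yaw",np.arctan2(-u[0],u[1]),"len",np.ptp(d[m]),"centre",l[2:]+u*(d[m].max()+d[m].min())/2)
    # ridges
    g=cv2.cvtColor(f["image"],cv2.COLOR_BGR2GRAY).astype(np.float32)
    G=cv2.resize(f["image"],None,fx=4,fy=4,interpolation=cv2.INTER_CUBIC);gg=cv2.cvtColor(G,cv2.COLOR_BGR2GRAY).astype(np.float32)
    bh=cv2.morphologyEx(gg,cv2.MORPH_BLACKHAT,np.ones((21,21)))
    hs=cv2.cvtColor(G,cv2.COLOR_BGR2HSV)
    bl=cv2.dilate(cv2.inRange(hs,(100,90,40),(128,255,255)),np.ones((9,9)))
    x0,y0,x1,y1=(150,236,232,290) if n=="scene" else (285,172,345,220)
    M=(bh>(30 if n=="scene" else 12))&(bl==0);Z=np.zeros_like(M);Z[4*y0:4*y1,4*x0:4*x1]=1
    ys,xs=np.nonzero(M&Z);W=onz(f,np.c_[(xs+.5)/4-.5,(ys+.5)/4-.5],.010)[:,:2];w=bh[ys,xs]
    np.save(f"{n}_W.npy",np.c_[W,w])
    best=[]
    for a in np.arange(-.35,.36,.01/4):
        v=-np.sin(a)*W[:,0]+np.cos(a)*W[:,1]
        c=(w*np.exp(2j*np.pi*v/.024)).sum()/w.sum();best.append((abs(c),a,np.angle(c)/2/np.pi*.024))
    best.sort(reverse=True);A=best[0];print(n,"ridges",A,len(W))
    a=A[1];v=-np.sin(a)*W[:,0]+np.cos(a)*W[:,1]
    h,e=np.histogram(v,np.arange(-.4,0,.003),weights=w);i=h>0;print(np.c_[e[:-1][i]*1e3,h[i]/1e3].round(0).astype(int).tolist())
E
```

```text
stem (array([0.565 , 0.1718, 0.1282]), np.float64(0.0007455283889185091))
scene corners z.03
[[ 0.4235 -0.1097  0.03  ]
 [ 0.6068 -0.0691  0.03  ]
 [ 0.653  -0.2913  0.03  ]
 [ 0.4764 -0.3365  0.03  ]] [ 0.5399 -0.2016  0.03  ]
top corners
[[ 0.596  -0.0619  0.03  ]
 [ 0.646  -0.2901  0.03  ]
 [ 0.4675 -0.3239  0.03  ]] [ 0.5317 -0.1929  0.03  ]
scene bar yaw 0.91135746 len 0.19337168287605952 centre [0.4961 0.177 ]
scene ridges (np.float64(0.4050906508160284), np.float64(0.2275000000000006), np.float64(0.005828108690232108)) 18874
[[-400, 19], [-397, 0], [-388, 0], [-385, 4], [-382, 22], [-379, 32], [-376, 16], [-373, 8], [-370, 8], [-367, 8], [-364, 9], [-361, 10], [-358, 14], [-355, 19], [-352, 15], [-349, 10], [-346, 10], [-343, 11], [-340, 11], [-337, 14], [-334, 34], [-331, 43], [-328, 28], [-325, 11], [-322, 10], [-319, 10], [-316, 11], [-313, 19], [-310, 53], [-307, 67], [-304, 41], [-301, 12], [-298, 10], [-295, 10], [-292, 10], [-289, 23], [-286, 54], [-283, 60], [-280, 35], [-277, 10], [-274, 9], [-271, 9], [-268, 10], [-265, 16], [-262, 35], [-259, 39], [-256, 23], [-253,
[... 516 characters left out ...]
-379, 0], [-376, 0], [-373, 0], [-370, 3], [-367, 6], [-364, 5], [-361, 1], [-358, 0], [-352, 0], [-349, 0], [-346, 3], [-343, 6], [-340, 6], [-337, 2], [-334, 0], [-331, 0], [-328, 0], [-325, 2], [-322, 8], [-319, 13], [-316, 10], [-313, 4], [-310, 1], [-307, 1], [-304, 1], [-301, 3], [-298, 13], [-295, 19], [-292, 15], [-289, 5], [-286, 1], [-283, 1], [-280, 0], [-277, 3], [-274, 11], [-271, 14], [-268, 11], [-265, 3], [-262, 0], [-259, 0], [-256, 0], [-253, 1], [-250, 6], [-247, 9], [-244, 7], [-241, 2], [-238, 1], [-235, 1], [-232, 1], [-229, 2], [-226, 8], [-223, 13], [-220, 9], [-217, 3], [-214, 1], [-211, 1], [-208, 1], [-205, 0], [-196, 0], [-193, 5], [-190, 9], [-187, 7], [-184, 2]]
```

The rest holds the right rake: stem about (0.565,0.175), yaw −0.151. The tray's yaw is about 0.22. I'll grip with the fingers closing along the rake's x.

Request:
{"op": "move_arm", "data": {
  "delta_pos": [
    [11,12,1],
    [11,12,1],
    [11,12,1],
    [11,12,1],
    [11,12,1],
    [11,12,1],
    [11,12,1],
    [11,12,1],
    [11,12,1],
    [15.2,33,1],
    [15.2,33,1],
    [15.2,33,1],
    [15.2,33,1],
    [15.2,33,1],
    [15.2,33,1],
    [15.2,33,1],
    [15.2,33,1],
    [15.2,33,1],
    [15.2,33,1],
    [15.2,33,1]
  ],
  "twist": [
    [0,0,3],
    [0,0,5],
    [0,0,7],
    [0,0,9],
    [0,0,11],
    [0,0,13],
    [0,0,13.1],
    [0,0,13.1],
    [0,0,13.1],
    [0,0,13.1],
    [0,0,13.1],
    [0,0,13.1],
    [0,0,13.1],
    [0,0,13.1],
    [0,0,13.1],
    [0,0,13.1],
    [0,0,13.1],
    [0,0,13.1],
    [0,0,13.1],
    [0,0,13.1]
  ],
  "gripper": [1,1,1,1,1,1,1,1,1,1,1,1,1,1,1,1,1,1,1,1]
}}

```text
time: 1.97
tcp_pos: [0.5409, 0.0749, 0.2475]
eef_rot: [2.382, 2.047, 0.0]
contact_force: [1.1, -0.5, -0.0]
gripper_width: 0.087
gripper_force: 0.0
```

Request:
{"op": "move_arm", "data": {
  "delta_pos": [
    [0.5,2,0],
    [0.96,4,0],
    [0.96,4,0],
    [0.96,4,0],
    [0.96,4,0],
    [0.96,4,0]
  ],
  "twist": [
    [0,0,0],
    [0,0,0],
    [0,0,0],
    [0,0,0],
    [0,0,0],
    [0,0,0]
  ],
  "gripper": [1,1,1,1,1,1]
}}

```text
time: 2.47
tcp_pos: [0.5648, 0.1718, 0.2469]
eef_rot: [2.383, 2.046, -0.002]
contact_force: [-1.1, -0.6, 0.5]
gripper_width: 0.0869
gripper_force: 0.0
```

```bash
python3 - <<'E'
from h import *
np.set_printoptions(precision=4,suppress=True)
st=r.observe();print(st["tcp_pos"],st["joint_pos"],st["eef_rot"])
s=r.grab_frame("scene");t=r.grab_frame("top")
def crop(f,x,y,w,h):return cv2.resize(f["image"][y:y+h,x:x+w],(400,300),interpolation=cv2.INTER_CUBIC)
cv2.imwrite("pics/m2.png",np.hstack([crop(s,225,130,104,78),crop(t,170,140,104,78)]))
print(proj(s,st["tcp_pos"]),proj(t,st["tcp_pos"]))
E
```

```text
[0.5648 0.1718 0.2469] [ 0.1327  0.385  -0.6596  1.6831  0.2546  1.1617 -0.7459] [ 2.3832  2.0458 -0.0018]
[[276.0455 142.522 ]] [[214.1863 178.1418]]
```

View pics/m2.png

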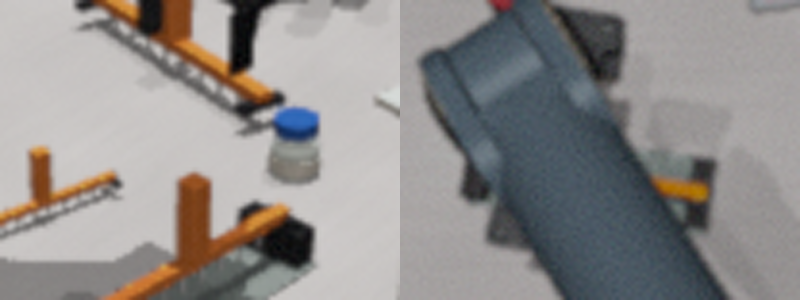

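The crop shows the fingers at about scene (263–287,138–148), straddling the stem top at (275.7,176.8), so they are aligned. The projected TCP agrees with the picture to within 1 px. Next I descend and grip.

Request:
{"op": "move_arm", "data": {
  "delta_pos": [
    [0,0.08,-1],
    [0,0.08,-2],
    [0,0.08,-3],
    [0,0.08,-4],
    [0,0.08,-5],
    [0,0.08,-6],
    [0,0.08,-6.8],
    [0,0.08,-6.8],
    [0,0.08,-6.8],
    [0,0.08,-6.8],
    [0,0.08,-6.8],
    [0,0.08,-6.8],
    [0,0.08,-6.8],
    [0,0.08,-6.8],
    [0,0.08,-6.8],
    [0,0.08,-6.8],
    [0,0.08,-6.8]
  ],
  "twist": [
    [0,0,0],
    [0,0,0],
    [0,0,0],
    [0,0,0],
    [0,0,0],
    [0,0,0],
    [0,0,0],
    [0,0,0],
    [0,0,0],
    [0,0,0],
    [0,0,0],
    [0,0,0],
    [0,0,0],
    [0,0,0],
    [0,0,0],
    [0,0,0],
    [0,0,0]
  ],
  "gripper": [1,1,1,1,1,1,1,1,0.1,0.1,0.1,0.1,0.1,0.1,0.1,0.1,0.1]
}}

```text
time: 3.98
tcp_pos: [0.5648, 0.1752, 0.0773]
eef_rot: [2.382, 2.048, 0.0]
contact_force: [-0.4, -0.9, -0.0]
gripper_width: 0.0351
gripper_force: 0.0
```

```bash
python3 - <<'E'
from h import *
st=r.observe();print(st)
E
```

```text
{'time': 3.9833, 'joint_pos': array([ 0.05669686,  0.56699685, -0.58049499,  1.84553848,  0.40359311,
        0.84835232, -0.87451488]), 'qvel': array([ 1.36808741e-04,  8.71628888e-04, -2.19511814e-03,  1.79270091e-03,
        5.80586894e-05, -1.67670091e-03, -7.31624052e-04]), 'joint_torque': array([ 1.33915947e-02, -4.67316914e+01, -6.91643849e+00, -1.80144078e+01,
       -4.86360630e-02, -3.49363661e-02,  8.09872950e-05]), 'tcp_pos': array([0.564779  , 0.17516142, 0.077263  ]), 'eef_rot': array([2.38232534e+00, 2.04781512e+00, 2.10411511e-04]), 'contact_force': array([-0.43832665, -0.87377266, -0.01102276]), 'torque': array([-0.06435959, -0.05381743,  0.03332358]), 'gripper_force': 0.0, 'gripper_width': 0.03509450046005878}
```

Request:
{"op": "move_arm", "data": {
  "delta_pos": [
    [0,0,0],
    [0,0,0],
    [0,0,0],
    [0,0,0],
    [0,0,0],
    [0,0,0]
  ],
  "twist": [
    [0,0,0],
    [0,0,0],
    [0,0,0],
    [0,0,0],
    [0,0,0],
    [0,0,0]
  ],
  "gripper": [0.1,0.1,0.1,0.1,0.1,0.1]
}}

```text
time: 4.48
tcp_pos: [0.5647, 0.1751, 0.0771]
eef_rot: [-2.382, -2.048, 0.0]
contact_force: [1.0, 0.3, -1.2]
gripper_width: 0.0221
gripper_force: 30.0
```

Request:
{"op": "move_arm", "data": {
  "delta_pos": [
    [0,0,0.6],
    [0,0,1.4],
    [0,0,2.4],
    [0,0,3.4],
    [0,0,4],
    [-0.2,-1.5,4],
    [-0.3,-3,4],
    [-0.4,-4.5,4],
    [-0.6,-6,4],
    [-0.7,-7.5,4],
    [-0.8,-9,4],
    [-0.9,-10.5,4],
    [-1,-12,4],
    [-1.1,-13.3,4],
    [-1.2,-14.3,4],
    [-1.2,-14.9,4],
    [-1.2,-14.9,3],
    [-1.2,-14.9,2],
    [-1.2,-14.9,1.4],
    [-1.2,-14.9,1.4]
  ],
  "twist": [
    [0,0,0],
    [0,0,0],
    [0,0,0],
    [0,0,0],
    [0,0,0],
    [0,0,0.4],
    [0,0,0.8],
    [0,0,1.2],
    [0,0,1.6],
    [0,0,2.1],
    [0,0,2.6],
    [0,0,3.1],
    [0,0,3.6],
    [0,0,4],
    [0,0,4.3],
    [0,0,4.3],
    [0,0,4.3],
    [0,0,4.3],
    [0,0,4.3],
    [0,0,4.3]
  ],
  "gripper": [0.1,0.1,0.1,0.1,0.1,0.1,0.1,0.1,0.1,0.1,0.1,0.1,0.1,0.1,0.1,0.1,0.1,0.1,0.1,0.1]
}}

```text
time: 6.15
tcp_pos: [0.5318, -0.1971, 0.1086]
eef_rot: [-1.955, -2.45, 0.004]
contact_force: [0.5, -0.4, -1.5]
gripper_width: 0.022
gripper_force: 30.0
```

```bash
python3 - <<'E'
from h import *
st=r.observe();print(st["tcp_pos"],st["eef_rot"],st["gripper_width"])
s=r.grab_frame("scene");t=r.grab_frame("top")
cv2.imwrite("s1.png",s["image"]);cv2.imwrite("t1.png",t["image"])
def crop(f,x,y,w,h):return cv2.resize(f["image"][y:y+h,x:x+w],(w*7,h*7),interpolation=cv2.INTER_CUBIC)
cv2.imwrite("pics/m3.png",crop(s,132,222,114,80))
E
```

```text
[ 0.53180303 -0.19711468  0.10860089] [-1.95471884 -2.45047356  0.00374238] 0.0219561169574194
```

View pics/m3.png

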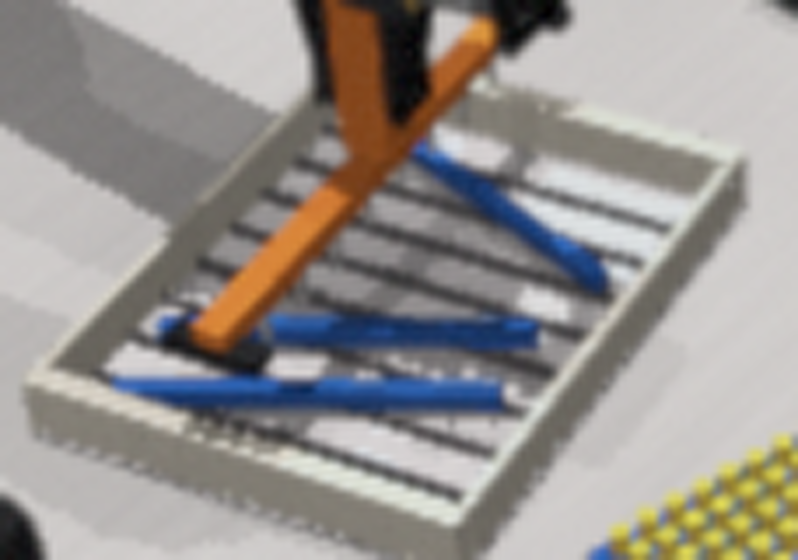

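```bash
python3 - <<'E'
from h import *
np.set_printoptions(precision=4,suppress=True)
s=r.grab_frame("scene");t=r.grab_frame("top")
a=.2244;o=np.array([.5318,-.1971,.0715]);R=np.array([[np.cos(a),-np.sin(a),0],[np.sin(a),np.cos(a),0],[0,0,1]])
Q=[[0,-.118,.016],[0,.118,.016],[0,-.113,0],[0,.113,0]]
P=np.array([o+R@q for q in Q])
print("pred scene",proj(s,P)[:,:],"top",proj(t,P))
# predicted features in 7x crop
print("crop px",(proj(s,P)-[132,222]+.43)*7)
for c in((.535,-.195),(.538,-.201)):
    C=np.array([*c,0]);a=.222;R2=np.array([[np.cos(a),-np.sin(a),0],[np.sin(a),np.cos(a),0],[0,0,1]])
    L=[[.09,y,.01] for y in(-.084,-.06,-.036,.084)]+[[-.095,-.118,.03],[.095,-.118,.03],[.095,.118,.03]]
    print(c,((proj(s,[C+R2@l for l in L])-[132,222]+.43)*7).round(0).tolist(),proj(t,[C+R2@l for l in L]).round(1).tolist())
T=t["image"];y,x=proj(t,[o])[0][::-1].astype(int)
cv2.imwrite("pics/m4.png",cv2.resize(T[155:230,270:370],None,fx=7,fy=7,interpolation=cv2.INTER_CUBIC))
E
```

```text
pred scene [[162.0298 268.2182]
 [208.1287 218.202 ]
 [163.88   271.7924]
 [207.6342 223.6014]] top [[349.9884 187.9881]
 [287.8176 201.0263]
 [347.5432 188.682 ]
 [288.715  201.0191]]
crop px [[213.2185 326.5376]
 [535.9112 -23.5762]
 [226.1697 351.5565]
 [532.4492  14.2195]]
(0.535, -0.195) [[504.0, 496.0], [536.0, 454.0], [567.0, 413.0], [709.0, 227.0], [29.0, 374.0], [465.0, 521.0], [755.0, 144.0]] [[330.7, 168.6], [324.8, 169.8], [318.8, 171.0], [289.0, 177.1], [350.8, 212.8], [339.9, 164.8], [280.6, 176.9]]
(0.538, -0.201) [[499.0, 509.0], [531.0, 466.0], [562.0, 425.0], [705.0, 238.0], [22.0, 386.0], [459.0, 535.0], [752.0, 154.0]] [[332.2, 167.9], [326.3, 169.1], [320.4, 170.3], [290.6, 176.4], [352.4, 212.1], [341.5, 164.1], [282.2, 176.2]]
```

View pics/m4.png

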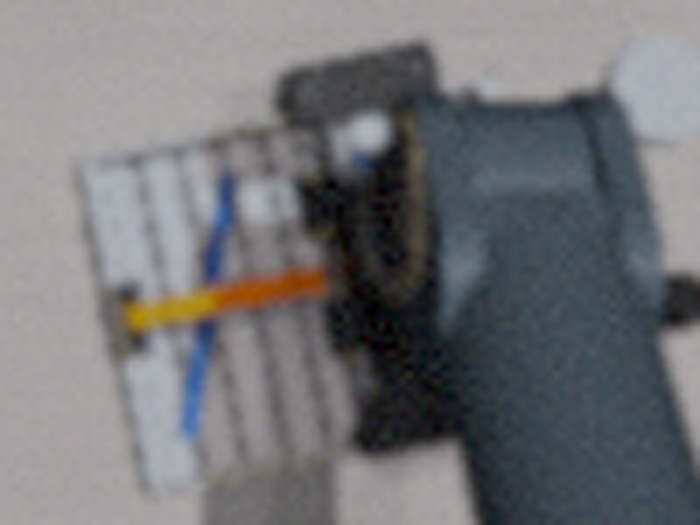

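The rake's predicted ends match both pictures to about 1 px: scene crop (212,330), top crop (128,317). The tray is at about (0.535,−0.198), yaw 0.222, and the rake hangs over its middle. Next I work out where the rods cross, so the tines come down clear of them.

```bash
python3 - <<'E'
from h import *
np.set_printoptions(precision=4,suppress=True)
a=.222;R=np.array([[np.cos(a),-np.sin(a)],[np.sin(a),np.cos(a)]])
for n,c,z,x0,y0,x1,y1 in(("scene",(.538,-.201),.0165,140,230,235,290),("top",(.531,-.1965),.018,283,165,350,222)):
    f=r.grab_frame(n);im=cv2.imread(f"pics/{n}0.png")
    G=cv2.resize(im,None,fx=4,fy=4,interpolation=cv2.INTER_CUBIC);h=cv2.cvtColor(G,cv2.COLOR_BGR2HSV)
    k=cv2.inRange(h,(100,110,40),(128,255,255));Z=np.zeros_like(k);Z[4*y0:4*y1,4*x0:4*x1]=255
    nl,L,st,_=cv2.connectedComponentsWithStats(k&Z)
    for i in range(1,nl):
        if st[i,4]<400:continue
        ys,xs=np.nonzero(L==i);W=(onz(f,np.c_[(xs+.5)/4-.5,(ys+.5)/4-.5],z)[:,:2]-c)@R
        l=cv2.fitLine(W.astype(np.float32),2,0,.01,.01).ravel();u=l[:2]*np.sign(l[0]);d=(W-l[2:])@u
        m=l[2:]+u*(d.max()+d.min())/2;th=np.arctan2(u[1],u[0])
        yx=[round(float((m[1]+(x-m[0])*np.tan(th))*1e3),1) for x in(-.02,-.01,0,.01,.02)]
        print(n,"mid",m*1e3,"ang",th,"len",np.ptp(d),"y at x=-20..20",yx)
E
```

```text
scene mid [-0.7984 63.5995] ang -0.36791986 len 0.15425792410413908 y at x=-20..20 [71.0, 67.1, 63.3, 59.4, 55.6]
scene mid [ -8.4556 -29.4855] ang 0.39587924 len 0.14917998735136975 y at x=-20..20 [-34.3, -30.1, -26.0, -21.8, -17.6]
scene mid [ -4.3616 -66.0691] ang 0.39089277 len 0.1497001357616119 y at x=-20..20 [-72.5, -68.4, -64.3, -60.2, -56.0]
top mid [  2.877  -65.3851] ang 0.39806044 len 0.14481484102426467 y at x=-20..20 [-75.0, -70.8, -66.6, -62.4, -58.2]
top mid [ -2.3167 -29.3096] ang 0.39922795 len 0.14419194015570708 y at x=-20..20 [-36.8, -32.6, -28.3, -24.1, -19.9]
top mid [ 5.298  64.0189] ang -0.37346023 len 0.14256544440146762 y at x=-20..20 [73.9, 70.0, 66.1, 62.2, 58.3]
```

Request:
{"op": "move_arm", "data": {
  "delta_pos": [
    [-0.06,-0.1,-0.4],
    [-0.06,-0.1,-0.8],
    [-0.06,-0.1,-1.2],
    [-0.06,-0.1,-1.3],
    [-0.06,-0.1,-1.3],
    [-0.06,-0.1,-1.3]
  ],
  "twist": [
    [0,0,0],
    [0,0,0],
    [0,0,0],
    [0,0,0],
    [0,0,0],
    [0,0,0]
  ],
  "gripper": [0.1,0.1,0.1,0.1,0.1,0.1]
}}

```text
time: 6.95
tcp_pos: [0.5332, -0.1997, 0.0792]
eef_rot: [-1.958, -2.456, -0.0]
contact_force: [-0.3, 1.1, -1.0]
gripper_width: 0.0217
gripper_force: 30.0
```

```bash
python3 - <<'E'
from h import *
np.set_printoptions(precision=4,suppress=True)
st=r.observe();print(st["tcp_pos"],st["eef_rot"],st["contact_force"])
s=r.grab_frame("scene")
cv2.imwrite("pics/m5.png",cv2.resize(s["image"][226:301,135:235],None,fx=8,fy=8,interpolation=cv2.INTER_CUBIC))
tp=st["tcp_pos"];a=2*np.arctan2(st["eef_rot"][1],st["eef_rot"][0])-np.pi/2;a=(a+np.pi/2)%np.pi-np.pi/2
o=tp-[0,0,.0371];print("yaw",a)
R=np.array([[np.cos(a),-np.sin(a),0],[np.sin(a),np.cos(a),0],[0,0,1]])
Y=[-.084,-.06,-.036,-.012,.012,.036,.060,.084]
print("tips px in crop",((proj(s,[o+R@[0,y,-.0165] for y in Y])-[135,226]+.44)*8).round(0).tolist())
print("ends",((proj(s,[o+R@[0,y,.016] for y in(-.118,.118)])-[135,226]+.44)*8).round(0).tolist())
E
```

```text
[ 0.5332 -0.1997  0.0792] [-1.9579 -2.4558 -0.0001] [-0.2838  1.1032 -1.0415]
yaw 0.22467414812976116
tips px in crop [[297.0, 426.0], [337.0, 381.0], [375.0, 337.0], [413.0, 294.0], [449.0, 252.0], [484.0, 212.0], [518.0, 172.0], [551.0, 134.0]]
ends [[228.0, 418.0], [592.0, 11.0]]
```

View pics/m5.png

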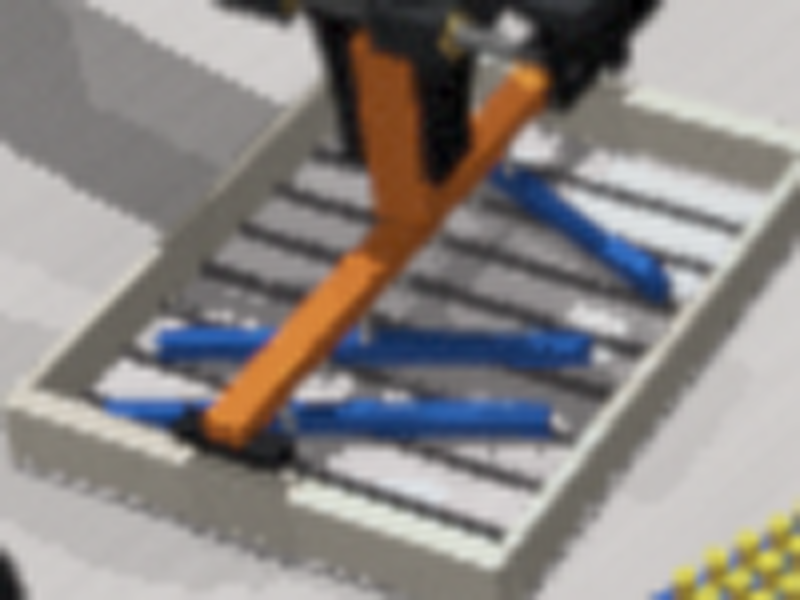

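The picture shows rods a and b passing between the tines and rod c, at crop (518,184), just under the +60 mm tine. A shift of 10 mm in −x and 2 mm in −y along the tray clears all three. I'll comb −x first, because there the tines meet the rods farthest past their middles.

Request:
{"op": "move_arm", "data": {
  "delta_pos": [
    [-0.37,-0.16,0],
    [-0.37,-0.16,0],
    [-0.37,-0.16,-0.1],
    [-0.37,-0.16,-0.2],
    [-0.37,-0.16,-0.25],
    [-0.37,-0.16,-0.3],
    [-0.37,-0.16,-0.35],
    [-0.37,-0.16,-0.4],
    [-0.37,-0.16,-0.4],
    [-0.37,-0.16,-0.4]
  ],
  "twist": [
    [0,0,0],
    [0,0,0],
    [0,0,0],
    [0,0,0],
    [0,0,0],
    [0,0,0],
    [0,0,0],
    [0,0,0],
    [0,0,0],
    [0,0,0]
  ],
  "gripper": [0.1,0.1,0.1,0.1,0.1,0.1,0.1,0.1,0.1,0.1]
}}

```text
time: 7.83
tcp_pos: [0.524, -0.2038, 0.0696]
eef_rot: [-1.958, -2.456, -0.0]
contact_force: [-0.3, -0.2, -0.9]
gripper_width: 0.0223
gripper_force: 30.0
```

Request:
{"op": "move_arm", "data": {
  "delta_pos": [
    [0,0,-0.05],
    [0,0,-0.08],
    [0,0,-0.11],
    [0,0,-0.14],
    [0,0,-0.14],
    [0,0,-0.14]
  ],
  "twist": [
    [0,0,0],
    [0,0,0],
    [0,0,0],
    [0,0,0],
    [0,0,0],
    [0,0,0]
  ],
  "gripper": [0.1,0.1,0.1,0.1,0.1,0.1]
}}

```text
time: 8.33
tcp_pos: [0.5241, -0.2039, 0.0671]
eef_rot: [1.959, 2.456, -0.001]
contact_force: [-2.1, 0.5, 5.4]
gripper_width: 0.0219
gripper_force: 30.0
```

Request:
{"op": "move_arm", "data": {
  "delta_pos": [
    [-0.16,-0.03,0],
    [-0.32,-0.07,0],
    [-0.48,-0.1,0],
    [-0.64,-0.13,0],
    [-0.8,-0.16,0],
    [-0.96,-0.2,0],
    [-1.12,-0.22,0],
    [-1.28,-0.25,0],
    [-1.44,-0.28,0],
    [-1.6,-0.31,0],
    [-1.76,-0.34,0],
    [-1.76,-0.34,0]
  ],
  "twist": [
    [0,0,0],
    [0,0,0],
    [0,0,0],
    [0,0,0],
    [0,0,0],
    [0,0,0],
    [0,0,0],
    [0,0,0],
    [0,0,0],
    [0,0,0],
    [0,0,0],
    [0,0,0]
  ],
  "gripper": [0.1,0.1,0.1,0.1,0.1,0.1,0.1,0.1,0.1,0.1,0.1,0.1]
}}

```text
time: 9.33
tcp_pos: [0.4806, -0.2126, 0.0671]
eef_rot: [1.958, 2.454, 0.002]
contact_force: [2.2, 0.0, 6.0]
gripper_width: 0.0215
gripper_force: 30.0
```

Request:
{"op": "move_arm", "data": {
  "delta_pos": [
    [-0.16,-0.04,0],
    [-0.32,-0.08,0],
    [-0.48,-0.11,0],
    [-0.64,-0.15,0],
    [-0.8,-0.18,0],
    [-0.8,-0.18,0],
    [-0.82,-0.08,0],
    [-0.84,0.02,0],
    [-0.84,0.02,0],
    [-0.82,-0.08,0],
    [-0.8,-0.18,0],
    [-0.78,-0.28,0],
    [-0.76,-0.38,0],
    [-0.76,-0.38,0],
    [-0.78,-0.28,0],
    [-0.8,-0.18,0],
    [-0.8,-0.18,0]
  ],
  "twist": [
    [0,0,0],
    [0,0,0],
    [0,0,0],
    [0,0,0],
    [0,0,0],
    [0,0,0],
    [0,0,0],
    [0,0,0],
    [0,0,0],
    [0,0,0],
    [0,0,0],
    [0,0,0],
    [0,0,0],
    [0,0,0],
    [0,0,0],
    [0,0,0],
    [0,0,0]
  ],
  "gripper": [0.1,0.1,0.1,0.1,0.1,0.1,0.1,0.1,0.1,0.1,0.1,0.1,0.1,0.1,0.1,0.1,0.1]
}}

```text
time: 10.75
tcp_pos: [0.46, -0.2184, 0.067]
eef_rot: [1.959, 2.454, -0.002]
contact_force: [1.9, -2.3, 8.3]
gripper_width: 0.022
gripper_force: 30.0
```

```bash
cat > rods.py <<'E'
from h import *
np.set_printoptions(precision=4,suppress=True)
a=.222;R=np.array([[np.cos(a),-np.sin(a)],[np.sin(a),np.cos(a)]])
st=r.observe();print(st["tcp_pos"],"rake in tray",((st["tcp_pos"][:2]-[.535,-.198])@R*1e3).round(1))
for n,c,z,x0,y0,x1,y1 in(("scene",(.538,-.201),.0155,140,230,235,290),("top",(.531,-.1965),.016,283,165,350,222)):
    f=r.grab_frame(n);G=cv2.resize(f["image"],None,fx=4,fy=4,interpolation=cv2.INTER_CUBIC);h=cv2.cvtColor(G,cv2.COLOR_BGR2HSV)
    k=cv2.inRange(h,(100,110,40),(128,255,255));Z=np.zeros_like(k);Z[4*y0:4*y1,4*x0:4*x1]=255
    nl,L,q,_=cv2.connectedComponentsWithStats(k&Z)
    for i in range(1,nl):
        if q[i,4]<150:continue
        ys,xs=np.nonzero(L==i);W=(onz(f,np.c_[(xs+.5)/4-.5,(ys+.5)/4-.5],z)[:,:2]-c)@R
        l=cv2.fitLine(W.astype(np.float32),2,0,.01,.01).ravel();u=l[:2]*np.sign(l[0]);d=(W-l[2:])@u
        print(n,"mid",((l[2:]+u*(d.max()+d.min())/2)*1e3).round(1),"ang",round(float(np.arctan2(u[1],u[0])),3),"len",round(np.ptp(d)*1e3))
E
python3 rods.py
```

```text
[ 0.46   -0.2184  0.067 ] rake in tray [-77.7  -3.4]
scene mid [-5.2 58.3] ang -0.249 len 160
scene mid [ -9.5 -24.9] ang 0.056 len 150
scene mid [ -5.7 -62. ] ang 0.232 len 149
top mid [ 50.1 -52.1] ang 0.187 len 43
top mid [ 47.4 -15.9] ang 0.028 len 35
top mid [ 4.8 56.9] ang -0.194 len 139
```

Request:
{"op": "move_arm", "data": {
  "delta_pos": [
    [0,0,0.3],
    [0,0,0.6],
    [0.5,0.16,0.6],
    [1.2,0.4,0.6],
    [2,0.64,0.6],
    [2.7,0.86,0.6],
    [3,0.96,0.6],
    [3,0.96,0.6],
    [3,0.96,0.5],
    [3,0.96,0.4],
    [3,0.96,0.3],
    [3,0.96,0.2],
    [3,0.96,0.14],
    [3,0.96,0.14]
  ],
  "twist": [
    [0,0,0],
    [0,0,0],
    [0,0,0],
    [0,0,0],
    [0,0,0],
    [0,0,0],
    [0,0,0],
    [0,0,0],
    [0,0,0],
    [0,0,0],
    [0,0,0],
    [0,0,0],
    [0,0,0],
    [0,0,0]
  ],
  "gripper": [0.1,0.1,0.1,0.1,0.1,0.1,0.1,0.1,0.1,0.1,0.1,0.1,0.1,0.1]
}}

```text
time: 12.02
tcp_pos: [0.5343, -0.1931, 0.0692]
eef_rot: [-1.959, -2.455, 0.001]
contact_force: [1.0, 0.3, -1.8]
gripper_width: 0.0221
gripper_force: 30.0
```

```bash
python3 rods.py
```

```text
[ 0.5343 -0.1931  0.0692] rake in tray [0.4 4.9]
scene mid [31.7 49.1] ang -0.252 len 85
scene mid [-61.  -26.8] ang 0.029 len 49
scene mid [ 29.7 -22.7] ang 0.04 len 72
scene mid [-57.2 -74.1] ang 0.199 len 45
scene mid [ 28.6 -54. ] ang 0.246 len 79
top mid [44.1 49. ] ang -0.275 len 57
top mid [-37.3  64.9] ang -0.168 len 61
```

Request:
{"op": "move_arm", "data": {
  "delta_pos": [
    [0,0,-0.06],
    [0,0,-0.14],
    [0,0,-0.14],
    [0.16,0.04,-0.14],
    [0.32,0.07,-0.14],
    [0.48,0.11,-0.14],
    [0.64,0.15,-0.14],
    [0.8,0.18,-0.14],
    [0.96,0.22,-0.14],
    [1.12,0.26,-0.14],
    [1.28,0.29,-0.14],
    [1.44,0.33,-0.14],
    [1.6,0.34,-0.14],
    [1.76,0.34,-0.14],
    [1.95,0.35,-0.14],
    [1.95,0.35,-0.14]
  ],
  "twist": [
    [0,0,0],
    [0,0,0],
    [0,0,0],
    [0,0,0],
    [0,0,0],
    [0,0,0],
    [0,0,0],
    [0,0,0],
    [0,0,0],
    [0,0,0],
    [0,0,0],
    [0,0,0],
    [0,0,0],
    [0,0,0],
    [0,0,0],
    [0,0,0]
  ],
  "gripper": [0.1,0.1,0.1,0.1,0.1,0.1,0.1,0.1,0.1,0.1,0.1,0.1,0.1,0.1,0.1,0.1]
}}

```text
time: 13.45
tcp_pos: [0.5844, -0.1843, 0.0671]
eef_rot: [1.958, 2.455, -0.0]
contact_force: [-0.7, -0.8, 5.5]
gripper_width: 0.0215
gripper_force: 30.0
```

```bash
python3 rods.py
```

```text
[ 0.5844 -0.1843  0.0671] rake in tray [51.2  2.5]
scene mid [-47.4  68.7] ang -0.262 len 70
scene mid [58.8 42.7] ang -0.5 len 31
scene mid [-33.9 -25.5] ang 0.041 len 104
scene mid [-29.8 -72.9] ang 0.109 len 98
scene mid [ 55.2 -22. ] ang -0.105 len 22
scene mid [ 58.  -62.9] ang 0.079 len 28
top mid [-11.5  60.5] ang -0.171 len 113
top mid [-55.3 -22.7] ang 0.085 len 42
```

Request:
{"op": "move_arm", "data": {
  "delta_pos": [
    [0.16,0,0],
    [0.32,0,0],
    [0.48,0.01,0],
    [0.64,0.04,0],
    [0.8,0.08,0],
    [0.96,0.11,0],
    [1.07,0.14,0],
    [1.09,0.04,0],
    [1.12,-0.06,0],
    [1.12,-0.06,0],
    [1.09,0.04,0],
    [1.05,0.14,0],
    [1.03,0.24,0],
    [1.02,0.34,0],
    [1.02,0.34,0],
    [1.04,0.24,0],
    [1.07,0.14,0],
    [1.07,0.14,0]
  ],
  "twist": [
    [0,0,0],
    [0,0,0],
    [0,0,0],
    [0,0,0],
    [0,0,0],
    [0,0,0],
    [0,0,0],
    [0,0,0],
    [0,0,0],
    [0,0,0],
    [0,0,0],
    [0,0,0],
    [0,0,0],
    [0,0,0],
    [0,0,0],
    [0,0,0],
    [0,0,0],
    [0,0,0]
  ],
  "gripper": [0.1,0.1,0.1,0.1,0.1,0.1,0.1,0.1,0.1,0.1,0.1,0.1,0.1,0.1,0.1,0.1,0.1,0.1]
}}

```text
time: 15.05
tcp_pos: [0.6111, -0.179, 0.0671]
eef_rot: [1.957, 2.457, 0.003]
contact_force: [-1.6, 2.4, 6.7]
gripper_width: 0.0223
gripper_force: 30.0
```

```bash
python3 rods.py
```

```text
[ 0.6111 -0.179   0.0671] rake in tray [78.5  1.8]
scene mid [-31.3  64.5] ang -0.255 len 104
scene mid [-19.9 -24.9] ang 0.04 len 132
scene mid [-14.7 -70.6] ang 0.007 len 124
top mid [ 3.3 57.3] ang -0.195 len 142
top mid [-41.7 -21.6] ang 0.089 len 69
```

Rod a now lies parallel and b nearly so. Rod c still slants about −0.2. I'll run a −x stroke from the middle with the tines 6 mm towards +y, so the tine above c presses its far end down.

Request:
{"op": "move_arm", "data": {
  "delta_pos": [
    [0,0,0.3],
    [0,0,0.6],
    [-0.5,-0.07,0.6],
    [-1.2,-0.17,0.6],
    [-2,-0.28,0.6],
    [-2.7,-0.38,0.6],
    [-3,-0.42,0.6],
    [-3,-0.42,0.6],
    [-3,-0.42,0.5],
    [-3,-0.42,0.4],
    [-3,-0.42,0.3],
    [-3,-0.42,0.2],
    [-3,-0.42,0.14],
    [-3,-0.42,0.14]
  ],
  "twist": [
    [0,0,0],
    [0,0,0],
    [0,0,0],
    [0,0,0],
    [0,0,0],
    [0,0,0],
    [0,0,0],
    [0,0,0],
    [0,0,0],
    [0,0,0],
    [0,0,0],
    [0,0,0],
    [0,0,0],
    [0,0,0]
  ],
  "gripper": [0.1,0.1,0.1,0.1,0.1,0.1,0.1,0.1,0.1,0.1,0.1,0.1,0.1,0.1]
}}

```text
time: 16.32
tcp_pos: [0.5355, -0.1908, 0.0691]
eef_rot: [-1.958, -2.456, -0.0]
contact_force: [0.4, 0.0, -0.8]
gripper_width: 0.022
gripper_force: 30.0
```

```bash
python3 rods.py
```

```text
[ 0.5355 -0.1908  0.0691] rake in tray [2.1 6.9]
scene mid [32.6 48.9] ang -0.256 len 83
scene mid [-59.8 -26.5] ang 0.029 len 52
scene mid [ 31.1 -22.5] ang 0.051 len 70
scene mid [-55.1 -71. ] ang -0.042 len 44
scene mid [ 35.1 -70.1] ang 0.013 len 79
top mid [45.1 48.9] ang -0.275 len 55
top mid [-36.4  64.9] ang -0.163 len 63
```

Request:
{"op": "move_arm", "data": {
  "delta_pos": [
    [0,0,-0.06],
    [0,0,-0.14],
    [0,0,-0.14],
    [-0.16,-0.04,-0.14],
    [-0.32,-0.07,-0.14],
    [-0.48,-0.11,-0.14],
    [-0.64,-0.15,-0.14],
    [-0.8,-0.18,-0.14],
    [-0.96,-0.22,-0.14],
    [-1.12,-0.26,-0.14],
    [-1.28,-0.29,-0.14],
    [-1.44,-0.36,-0.14],
    [-1.6,-0.42,-0.14],
    [-1.76,-0.49,-0.14],
    [-1.9,-0.55,-0.14],
    [-2,-0.58,-0.14],
    [-2,-0.58,-0.14]
  ],
  "twist": [
    [0,0,0],
    [0,0,0],
    [0,0,0],
    [0,0,0],
    [0,0,0],
    [0,0,0],
    [0,0,0],
    [0,0,0],
    [0,0,0],
    [0,0,0],
    [0,0,0],
    [0,0,0],
    [0,0,0],
    [0,0,0],
    [0,0,0],
    [0,0,0],
    [0,0,0]
  ],
  "gripper": [0.1,0.1,0.1,0.1,0.1,0.1,0.1,0.1,0.1,0.1,0.1,0.1,0.1,0.1,0.1,0.1,0.1]
}}

```text
time: 17.83
tcp_pos: [0.4862, -0.2057, 0.067]
eef_rot: [1.958, 2.454, 0.002]
contact_force: [2.2, 1.0, 7.1]
gripper_width: 0.0221
gripper_force: 30.0
```

```bash
python3 rods.py
```

```text
[ 0.4862 -0.2057  0.067 ] rake in tray [-49.3   3.2]
scene mid [ 6.6 47.9] ang -0.126 len 132
scene mid [  4.8 -23.6] ang 0.044 len 121
scene mid [  8.1 -70.4] ang 0.01 len 133
top mid [19.3 48.7] ang -0.129 len 107
```

Request:
{"op": "move_arm", "data": {
  "delta_pos": [
    [-0.16,-0.07,0],
    [-0.32,-0.14,0],
    [-0.48,-0.2,0],
    [-0.64,-0.25,0],
    [-0.8,-0.3,0],
    [-0.96,-0.35,0],
    [-1.02,-0.37,0],
    [-1.0,-0.47,0],
    [-0.98,-0.57,0],
    [-0.98,-0.57,0],
    [-1,-0.47,0],
    [-1.02,-0.37,0],
    [-1.04,-0.27,0],
    [-1.06,-0.17,0],
    [-1.06,-0.17,0],
    [-1.04,-0.27,0],
    [-1.02,-0.37,0],
    [-1.02,-0.37,0]
  ],
  "twist": [
    [0,0,0],
    [0,0,0],
    [0,0,0],
    [0,0,0],
    [0,0,0],
    [0,0,0],
    [0,0,0],
    [0,0,0],
    [0,0,0],
    [0,0,0],
    [0,0,0],
    [0,0,0],
    [0,0,0],
    [0,0,0],
    [0,0,0],
    [0,0,0],
    [0,0,0],
    [0,0,0]
  ],
  "gripper": [0.1,0.1,0.1,0.1,0.1,0.1,0.1,0.1,0.1,0.1,0.1,0.1,0.1,0.1,0.1,0.1,0.1,0.1]
}}

```text
time: 19.43
tcp_pos: [0.4594, -0.2135, 0.067]
eef_rot: [-1.957, -2.456, 0.0]
contact_force: [-2.1, 4.4, 11.9]
gripper_width: 0.0216
gripper_force: 30.0
```

```bash
python3 rods.py; python3 - <<'E'
from h import *
s=r.grab_frame("scene")
cv2.imwrite("pics/m6.png",cv2.resize(s["image"][226:301,135:242],None,fx=7,fy=7,interpolation=cv2.INTER_CUBIC))
E
```

```text
[ 0.4594 -0.2135  0.067 ] rake in tray [-77.2   1.6]
scene mid [-3.3 46.2] ang -0.05 len 151
scene mid [ -9.  -24.5] ang 0.054 len 149
scene mid [ -0.8 -70.5] ang 0.009 len 151
top mid [ 52.1 -64.5] ang 0.028 len 46
top mid [ 47.6 -15.9] ang 0.034 len 35
top mid [ 5.4 50.9] ang -0.08 len 135
```

View pics/m6.png

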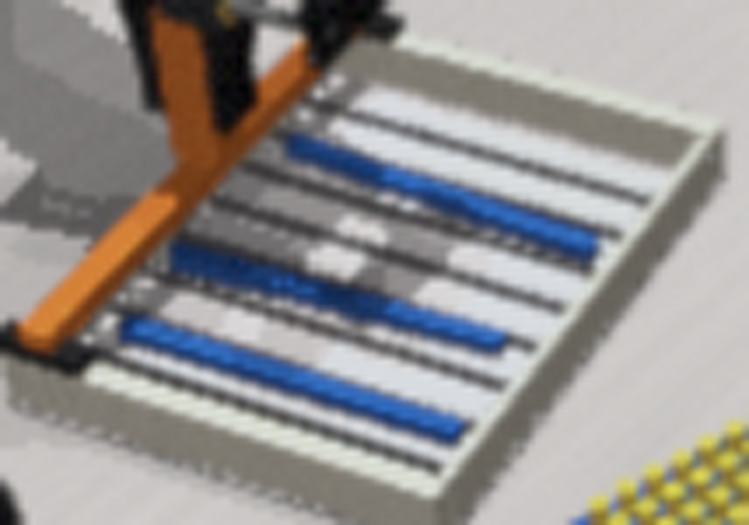

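Request:
{"op": "move_arm", "data": {
  "delta_pos": [
    [0,0,0.3],
    [0,0,0.6],
    [0.5,0.11,0.6],
    [1.2,0.27,0.6],
    [2,0.46,0.6],
    [2.7,0.62,0.6],
    [3.04,0.69,0.6],
    [3.04,0.69,0.6],
    [3.04,0.69,0.5],
    [3.04,0.69,0.4],
    [3.04,0.69,0.3],
    [3.04,0.69,0.2],
    [3.04,0.69,0.14],
    [3.04,0.69,0.07],
    [3.04,0.69,0],
    [3.04,0.69,0],
    [3.2,0.73,0],
    [3.36,0.76,0],
    [3.52,0.8,0],
    [3.68,0.84,0]
  ],
  "twist": [
    [0,0,0],
    [0,0,0],
    [0,0,0],
    [0,0,0],
    [0,0,0],
    [0,0,0],
    [0,0,0],
    [0,0,0],
    [0,0,0],
    [0,0,0],
    [0,0,0],
    [0,0,0],
    [0,0,0],
    [0,0,0],
    [0,0,0],
    [0,0,0],
    [0,0,0],
    [0,0,0],
    [0,0,0],
    [0,0,0]
  ],
  "gripper": [0.1,0.1,0.1,0.1,0.1,0.1,0.1,0.1,0.1,0.1,0.1,0.1,0.1,0.1,0.1,0.1,0.1,0.1,0.1,0.1]
}}

```text
time: 21.25
tcp_pos: [0.551, -0.1948, 0.0671]
eef_rot: [-1.959, -2.455, 0.005]
contact_force: [-4.2, -1.5, 7.4]
gripper_width: 0.0217
gripper_force: 30.0
```

Request:
{"op": "move_arm", "data": {
  "delta_pos": [
    [0.16,0.04,0],
    [0.32,0.07,0],
    [0.48,0.11,0],
    [0.64,0.15,0],
    [0.8,0.18,0],
    [0.96,0.22,0],
    [1.12,0.26,0],
    [1.28,0.29,0],
    [1.44,0.33,0],
    [1.42,0.43,0],
    [1.39,0.55,0],
    [1.39,0.55,0],
    [1.42,0.43,0],
    [1.44,0.33,0],
    [1.46,0.23,0],
    [1.49,0.1,0],
    [1.49,0.1,0],
    [1.46,0.23,0],
    [1.44,0.33,0],
    [1.44,0.33,0]
  ],
  "twist": [
    [0,0,0],
    [0,0,0],
    [0,0,0],
    [0,0,0],
    [0,0,0],
    [0,0,0],
    [0,0,0],
    [0,0,0],
    [0,0,0],
    [0,0,0],
    [0,0,0],
    [0,0,0],
    [0,0,0],
    [0,0,0],
    [0,0,0],
    [0,0,0],
    [0,0,0],
    [0,0,0],
    [0,0,0],
    [0,0,0]
  ],
  "gripper": [0.1,0.1,0.1,0.1,0.1,0.1,0.1,0.1,0.1,0.1,0.1,0.1,0.1,0.1,0.1,0.1,0.1,0.1,0.1,0.1]
}}

```text
time: 22.92
tcp_pos: [0.5889, -0.1859, 0.0671]
eef_rot: [1.957, 2.455, 0.001]
contact_force: [0.1, -1.1, 4.9]
gripper_width: 0.0218
gripper_force: 30.0
```

```bash
python3 rods.py
```

```text
[ 0.5889 -0.1859  0.0671] rake in tray [55.2 -0. ]
scene mid [-37.1  47.5] ang -0.076 len 85
scene mid [61.2 42.4] ang -0.505 len 27
scene mid [-32.2 -25.6] ang 0.04 len 108
scene mid [-26.7 -70.7] ang 0.006 len 100
scene mid [ 57.3 -22.2] ang -0.098 len 17
scene mid [ 61.4 -70.1] ang 0.063 len 26
top mid [-11.6  52.5] ang -0.075 len 117
top mid [-54.4 -22.8] ang 0.084 len 44
```

Request:
{"op": "move_arm", "data": {
  "delta_pos": [
    [0,0,0.5],
    [0,0,1.2],
    [0,0,2.4],
    [0,0,3.6],
    [0,0,4],
    [0,1,4],
    [0,2.5,4],
    [0,4,4],
    [0,5.5,4],
    [0,7,4],
    [0,8.5,4],
    [0,10,4],
    [0,11,4],
    [0,11,4]
  ],
  "twist": [
    [0,0,0],
    [0,0,0],
    [0,0,0],
    [0,0,0],
    [0,0,0],
    [0,0,0],
    [0,0,0],
    [0,0,0],
    [0,0,0],
    [0,0,0],
    [0,0,0],
    [0,0,0],
    [0,0,0],
    [0,0,0]
  ],
  "gripper": [0.1,0.1,0.1,0.1,0.1,0.1,0.1,0.1,0.1,0.1,0.1,0.1,0.1,0.1]
}}

```text
time: 24.18
tcp_pos: [0.5859, 0.0981, 0.1663]
eef_rot: [-1.943, -2.464, -0.006]
contact_force: [0.3, 0.7, -0.2]
gripper_width: 0.0218
gripper_force: 30.0
```

```bash
python3 rods.py; python3 - <<'E'
from h import *
s=r.grab_frame("scene");t=r.grab_frame("top")
A=cv2.resize(s["image"][228:298,135:243],(560,363),interpolation=cv2.INTER_CUBIC)
B=cv2.resize(t["image"][162:228,276:354],(240,203),interpolation=cv2.INTER_CUBIC);B=cv2.copyMakeBorder(B,0,160,0,0,cv2.BORDER_CONSTANT)
cv2.imwrite("pics/m7.png",np.hstack([A,B]))
E
```

```text
[0.5859 0.0981 0.1663] rake in tray [114.9 277.6]
scene mid [-3.6 46.6] ang -0.055 len 151
scene mid [-10.4 -24.2] ang 0.044 len 152
scene mid [ -1.4 -70.4] ang 0.008 len 152
top mid [  3.3 -65.1] ang 0.015 len 144
top mid [ -5.7 -19.4] ang 0.069 len 142
top mid [ 0.7 51.4] ang -0.079 len 144
```

View pics/m7.png

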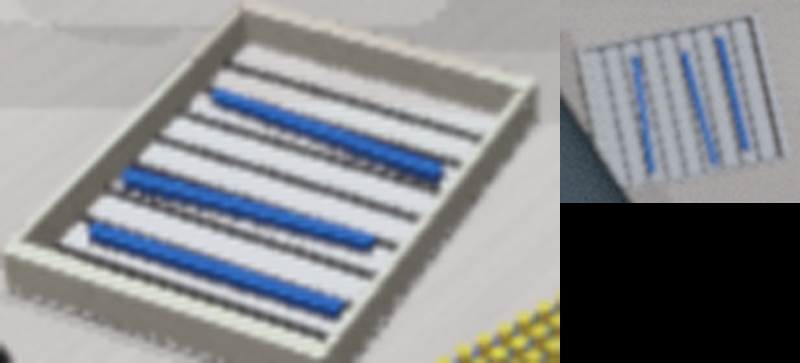

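Rods a and b have sunk into their grooves. Rod c, at crop (215,95)–(440,175), still seems to hang slightly. I'll do one more pass that sways near both rod ends.

```bash
python3 -c "
from rig import r
s=r.observe();print(s['time'],s['tcp_pos'],s['eef_rot'])"
```

```text
24.3833 [0.58765198 0.08772007 0.16543908] [-1.96037939 -2.45449287  0.00300545]
```

Request:
{"op": "move_arm", "data": {
  "delta_pos": [
    [-0.4,-1,0],
    [-0.9,-2.4,0],
    [-1.4,-3.8,0],
    [-2,-5.2,0],
    [-2.5,-6.6,0],
    [-3,-8,0],
    [-3.5,-9.4,0],
    [-4,-10.6,-0.5],
    [-4.3,-11.4,-1.2],
    [-4.49,-11.9,-2],
    [-4.49,-11.9,-2.8],
    [-4.49,-11.9,-3.3],
    [-4.49,-11.9,-3.5],
    [-4.49,-11.9,-3.6],
    [-4.49,-11.9,-3.7],
    [-4.49,-11.9,-3.8],
    [-4.49,-11.9,-3.86],
    [-4.49,-11.9,-3.86]
  ],
  "twist": [
    [0,0,0],
    [0,0,0],
    [0,0,0],
    [0,0,0],
    [0,0,0],
    [0,0,0],
    [0,0,0],
    [0,0,0],
    [0,0,0],
    [0,0,0],
    [0,0,0],
    [0,0,0],
    [0,0,0],
    [0,0,0],
    [0,0,0],
    [0,0,0],
    [0,0,0],
    [0,0,0]
  ],
  "gripper": [0.1,0.1,0.1,0.1,0.1,0.1,0.1,0.1,0.1,0.1,0.1,0.1,0.1,0.1,0.1,0.1,0.1,0.1]
}}

```text
time: 25.88
tcp_pos: [0.4761, -0.2079, 0.07]
eef_rot: [1.958, 2.456, 0.0]
contact_force: [0.1, -0.6, -0.4]
gripper_width: 0.0218
gripper_force: 30.0
```

Request:
{"op": "move_arm", "data": {
  "delta_pos": [
    [0,0,-0.08],
    [0,0,-0.14],
    [0,0,-0.14],
    [0.02,-0.09,-0.14],
    [0.04,-0.18,-0.14],
    [0.06,-0.26,-0.14],
    [0.08,-0.35,-0.14],
    [0.08,-0.35,-0.14],
    [0.06,-0.26,-0.14],
    [0.04,-0.18,-0.14],
    [0.02,-0.09,-0.14],
    [0,0,-0.14],
    [-0.03,0.12,-0.14],
    [-0.03,0.12,-0.14],
    [0,0,-0.14],
    [0.02,-0.09,-0.14],
    [0.02,-0.09,-0.14]
  ],
  "twist": [
    [0,0,0],
    [0,0,0],
    [0,0,0],
    [0,0,0],
    [0,0,0],
    [0,0,0],
    [0,0,0],
    [0,0,0],
    [0,0,0],
    [0,0,0],
    [0,0,0],
    [0,0,0],
    [0,0,0],
    [0,0,0],
    [0,0,0],
    [0,0,0],
    [0,0,0]
  ],
  "gripper": [0.1,0.1,0.1,0.1,0.1,0.1,0.1,0.1,0.1,0.1,0.1,0.1,0.1,0.1,0.1,0.1,0.1]
}}

```text
time: 27.3
tcp_pos: [0.477, -0.2091, 0.067]
eef_rot: [1.957, 2.457, 0.002]
contact_force: [-0.6, 3.0, 7.7]
gripper_width: 0.0216
gripper_force: 30.0
```

```bash
python3 rods.py
```

```text
[ 0.477  -0.2091  0.067 ] rake in tray [-59.   2.]
scene mid [ 1.9 45.9] ang -0.051 len 140
scene mid [ -0.3 -24.1] ang 0.049 len 131
scene mid [  3.2 -70.4] ang 0.01 len 143
top mid [ 62.1 -64.2] ang 0.014 len 26
top mid [14.7 50.2] ang -0.086 len 116
```

Request:
{"op": "move_arm", "data": {
  "delta_pos": [
    [0,0,0.3],
    [0,0,0.6],
    [0.6,0.13,0.6],
    [1.6,0.35,0.6],
    [2.6,0.58,0.6],
    [3.6,0.8,0.6],
    [4.3,0.95,0.6],
    [4.69,1.04,0.6],
    [4.69,1.04,0.6],
    [4.69,1.04,0.4],
    [4.69,1.04,0.25],
    [4.69,1.04,0.12],
    [4.69,1.04,0],
    [4.69,1.04,0],
    [4.66,1.14,0],
    [4.64,1.24,0],
    [4.62,1.33,0],
    [4.62,1.33,0],
    [4.64,1.24,0],
    [4.66,1.14,0]
  ],
  "twist": [
    [0,0,0],
    [0,0,0],
    [0,0,0],
    [0,0,0],
    [0,0,0],
    [0,0,0],
    [0,0,0],
    [0,0,0],
    [0,0,0],
    [0,0,0],
    [0,0,0],
    [0,0,0],
    [0,0,0],
    [0,0,0],
    [0,0,0],
    [0,0,0],
    [0,0,0],
    [0,0,0],
    [0,0,0],
    [0,0,0]
  ],
  "gripper": [0.1,0.1,0.1,0.1,0.1,0.1,0.1,0.1,0.1,0.1,0.1,0.1,0.1,0.1,0.1,0.1,0.1,0.1,0.1,0.1]
}}

```text
time: 29.07
tcp_pos: [0.5929, -0.1793, 0.067]
eef_rot: [-1.955, -2.458, -0.003]
contact_force: [-0.8, 4.4, 7.0]
gripper_width: 0.0218
gripper_force: 30.0
```

Request:
{"op": "move_arm", "data": {
  "delta_pos": [
    [0.03,-0.1,0],
    [0.05,-0.2,0],
    [0.07,-0.3,0],
    [0.09,-0.39,0],
    [0.09,-0.39,0],
    [0.07,-0.3,0],
    [0.05,-0.2,0],
    [0.03,-0.1,0],
    [0.03,-0.1,0.3],
    [0.03,-0.1,0.6],
    [0.03,-0.1,1.5],
    [0.03,-0.1,3],
    [0.03,-0.1,4],
    [0,1.5,4],
    [0,3,4],
    [0,4.5,4],
    [0,6,4],
    [0,7.5,4],
    [0,9,4],
    [0,9.5,4]
  ],
  "twist": [
    [0,0,0],
    [0,0,0],
    [0,0,0],
    [0,0,0],
    [0,0,0],
    [0,0,0],
    [0,0,0],
    [0,0,0],
    [0,0,0],
    [0,0,0],
    [0,0,0],
    [0,0,0],
    [0,0,0],
    [0,0,0],
    [0,0,0],
    [0,0,0],
    [0,0,0],
    [0,0,0],
    [0,0,0],
    [0,0,0]
  ],
  "gripper": [0.1,0.1,0.1,0.1,0.1,0.1,0.1,0.1,0.1,0.1,0.1,0.1,0.1,0.1,0.1,0.1,0.1,0.1,0.1,0.1]
}}

```text
time: 30.73
tcp_pos: [0.5912, 0.0639, 0.167]
eef_rot: [-1.946, -2.463, -0.006]
contact_force: [0.4, 0.8, -1.3]
gripper_width: 0.0217
gripper_force: 30.0
```

```bash
python3 rods.py; python3 - <<'E'
from h import *
# ridge-relative: rod edges vs ridges in both views, triangulated rod ends
s=r.grab_frame("scene");t=r.grab_frame("top")
cv2.imwrite("s2.png",s["image"]);cv2.imwrite("t2.png",t["image"])
a=.222;R=np.array([[np.cos(a),-np.sin(a)],[np.sin(a),np.cos(a)]])
def ends(im,roi):
    G=cv2.resize(im,None,fx=4,fy=4,interpolation=cv2.INTER_CUBIC);h=cv2.cvtColor(G,cv2.COLOR_BGR2HSV);k=cv2.inRange(h,(100,110,40),(128,255,255))
    x0,y0,x1,y1=[4*v for v in roi];Z=np.zeros_like(k);Z[y0:y1,x0:x1]=255;nl,L,q,_=cv2.connectedComponentsWithStats(k&Z);E=[]
    for i in range(1,nl):
        if q[i,4]<400:continue
        ys,xs=np.nonzero(L==i);W=np.c_[(xs+.5)/4-.5,(ys+.5)/4-.5].astype(np.float32);l=cv2.fitLine(W,2,0,.01,.01).ravel();d=(W-l[2:])@l[:2]
        E.append(sorted([tuple(l[2:]+l[:2]*(d.min())),tuple(l[2:]+l[:2]*(d.max()))],key=lambda p:p[1]))
    return E
for nm,si,ti in(("start",cv2.imread("pics/scene0.png"),cv2.imread("pics/top0.png")),("now",s["image"],t["image"])):
    S=sorted(ends(si,(140,230,235,290)),key=lambda e:e[0][1]+e[1][1]);T=sorted(ends(ti,(283,165,350,222)),key=lambda e:e[0][0]+e[1][0])
    for e,g in zip(S,T): # scene: top row = -x end ; top view: top row=+x end
        for n,p,q in(("-x",e[0],g[1]),("+x",e[1],g[0])):
            P,m=tri(s,[p],t,[q]);print(nm,n,(P[:2]-[.535,-.198])@R*1e3,"z",round(P[2]*1e3,1),"gap",round(m*1e3,1))
E
```

```text
[0.5912 0.0639 0.167 ] rake in tray [112.5 243.1]
scene mid [-3.7 46.6] ang -0.054 len 151
scene mid [-10.4 -24.2] ang 0.043 len 152
scene mid [ -1.4 -70.4] ang 0.008 len 152
top mid [  3.4 -65.2] ang 0.014 len 143
top mid [ -5.7 -19.4] ang 0.068 len 142
top mid [ 1.1 51.4] ang -0.081 len 143
start -x [-67.54912239  90.128454  ] z 15.1 gap 6.8
start +x [68.46370426 39.02315077] z 10.9 gap 0.6
start -x [-74.54208882 -57.7050616 ] z 13.2 gap 5.3
start +x [60.72643882 -0.18919192] z 12.6 gap 0.7
start -x [-69.80676108 -94.05478204] z 13.5 gap 5.8
start +x [ 65.28663893 -36.99671398] z 12.6 gap 3.0
now -x [-77.63589097  55.84783878] z 8.6 gap 9.0
now +x [69.2863555  46.63861985] z 8.2 gap 0.4
now -x [-82.95679102 -25.27887734] z 10.8 gap 7.6
now +x [ 62.17437525 -14.52943671] z 5.2 gap 0.3
now -x [-75.05424911 -67.7388087 ] z 9.3 gap 7.6
now +x [ 71.86441319 -64.59144966] z 5.9 gap 1.0
```

All sway passes left the rods unmoved to 0.1 mm, so the tines passed over all three: the rods are sunk in their grooves. Now I return the rake.

Request:
{"op": "move_arm", "data": {
  "delta_pos": [
    [-0.2,0.6,0],
    [-0.4,1.4,0],
    [-0.6,2.4,0],
    [-0.8,3.4,0],
    [-1,4.2,0],
    [-1.12,4.78,0],
    [-1.12,4.78,0],
    [-1.12,4.78,0],
    [-1.12,4.78,-0.6],
    [-1.12,4.78,-1.3],
    [-1.12,4.78,-2],
    [-1.12,4.78,-2.6],
    [-1.12,4.78,-3],
    [-1.12,4.78,-3.2],
    [-1.12,4.78,-3.3],
    [-1.12,4.78,-3.3],
    [-1.12,4.78,-3.3]
  ],
  "twist": [
    [0,0,-0.6],
    [0,0,-1.4],
    [0,0,-2.2],
    [0,0,-3],
    [0,0,-3.8],
    [0,0,-4.3],
    [0,0,-4.3],
    [0,0,-4.3],
    [0,0,-4.3],
    [0,0,-4.3],
    [0,0,-4.3],
    [0,0,-4.3],
    [0,0,-4.3],
    [0,0,-4.3],
    [0,0,-4.3],
    [0,0,-4.3],
    [0,0,-4.3]
  ],
  "gripper": [0.1,0.1,0.1,0.1,0.1,0.1,0.1,0.1,0.1,0.1,0.1,0.1,0.1,0.1,0.1,0.1,0.1]
}}

```text
time: 32.35
tcp_pos: [0.5654, 0.175, 0.0844]
eef_rot: [2.382, 2.047, 0.002]
contact_force: [0.2, -0.0, -0.9]
gripper_width: 0.0217
gripper_force: 30.0
```

```bash
python3 - <<'E'
from h import *
st=r.observe();print(st["tcp_pos"],st["eef_rot"],st["contact_force"])
E
```

```text
[0.56542463 0.17495612 0.08435677] [2.38242862e+00 2.04694615e+00 1.82119457e-03] [ 0.16979698 -0.03584348 -0.85538017]
```

Request:
{"op": "move_arm", "data": {
  "delta_pos": [
    [0,0,-0.1],
    [0,0,-0.2],
    [0,0,-0.26],
    [0,0,-0.3],
    [0,0,-0.3],
    [0,0,-0.3]
  ],
  "twist": [
    [0,0,0],
    [0,0,0],
    [0,0,0],
    [0,0,0],
    [0,0,0],
    [0,0,0]
  ],
  "gripper": [0.1,0.1,0.1,0.1,0.1,0.1]
}}

```text
time: 32.85
tcp_pos: [0.5649, 0.1751, 0.077]
eef_rot: [2.382, 2.047, 0.0]
contact_force: [-1.8, -0.8, 6.2]
gripper_width: 0.0216
gripper_force: 30.0
```

Request:
{"op": "move_arm", "data": {
  "delta_pos": [
    [0,0,0.03],
    [0,0,0.03],
    [0,0,0.03],
    [0,0,0.03],
    [0,0,0.03],
    [0,0,0.03],
    [0,0,0.03],
    [0,0,0.03],
    [0,0,0.03],
    [0,0,0.03],
    [0,0,0.8],
    [0,0,1.8],
    [0,0,2.8],
    [0,0,3.8],
    [0,0,4.8],
    [0,0,6],
    [0,0,7],
    [0,0,8],
    [0,0,8],
    [0,0,8]
  ],
  "twist": [
    [0,0,0],
    [0,0,0],
    [0,0,0],
    [0,0,0],
    [0,0,0],
    [0,0,0],
    [0,0,0],
    [0,0,0],
    [0,0,0],
    [0,0,0],
    [0,0,0],
    [0,0,0],
    [0,0,0],
    [0,0,0],
    [0,0,0],
    [0,0,0],
    [0,0,0],
    [0,0,0],
    [0,0,0],
    [0,0,0]
  ],
  "gripper": [1,1,1,1,1,1,1,1,1,1,1,1,1,1,1,1,1,1,1,1]
}}

```text
time: 34.52
tcp_pos: [0.5653, 0.1755, 0.2777]
eef_rot: [2.381, 2.047, 0.005]
contact_force: [0.1, 0.2, -0.9]
gripper_width: 0.087
gripper_force: 0.0
```

```bash
python3 rods.py; python3 - <<'E'
from h import *
s=r.grab_frame("scene")["image"]
A=cv2.resize(s[228:298,135:243],(540,350),interpolation=cv2.INTER_CUBIC)
B=cv2.resize(s[165:232,235:315],(250,210),interpolation=cv2.INTER_CUBIC);B=cv2.copyMakeBorder(B,0,140,0,0,cv2.BORDER_CONSTANT)
cv2.imwrite("pics/m8.png",np.hstack([A,B]))
E
```

```text
[0.5653 0.1755 0.2777] rake in tray [111.8 357.7]
scene mid [-3.7 46.6] ang -0.054 len 151
scene mid [-10.5 -24.2] ang 0.043 len 152
scene mid [ -1.4 -70.4] ang 0.008 len 152
top mid [  3.1 -65.2] ang 0.015 len 143
top mid [ -5.6 -19.4] ang 0.067 len 141
top mid [ 1.  51.3] ang -0.077 len 143
```

View pics/m8.png

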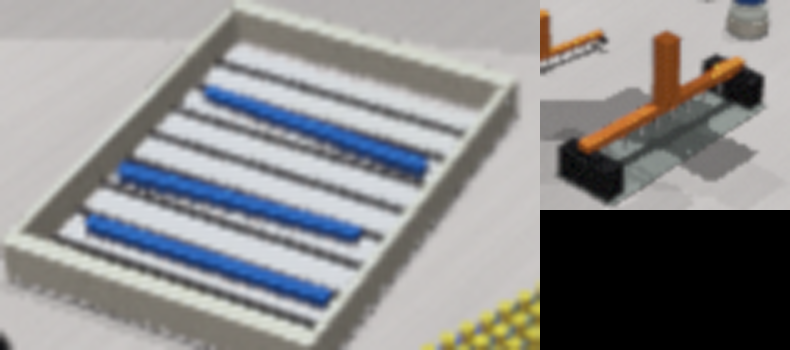

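The last picture shows the rake level on both rails, stem top at crop (665,40), and all three rods down in grooves. I'm handing in the job.

```bash
python3 -c "
from rig import r
print(r.close_job())"
```

```text
the job is handed in; nothing more can be done
None
```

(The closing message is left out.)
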